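# Turn a leaf of the paint-sample book

## Robot

A 6-joint arm with a two-finger parallel gripper is mounted at the origin on a cart in front of the work surface, level with it; the furniture and walls round the work are solid. World frame = base frame: x ahead of the robot, y to its left, z up, the work surface at z = 0. Lengths are in m, angles in degrees, forces in N, time in s.
With the tool pointing down it reaches from about 0.25 to 0.725 m from the base axis. Payload 9.7 kg.
Tool frame: the origin (TCP) lies between the finger pads; the fingertips stand 25 mm ahead of it and the grasp point (between the pads) lies 6 mm ahead of it; z points along the fingers, y is the line along which they close (so a half turn about z gives the same grasp; the last joint's range is limited). The gripper opens to 85 mm and grips with 20 to 120 N. Pads are 22 mm wide; open, the fingers measure 114 mm over their backs; the gripper's body (76 mm by 85 mm) begins 54 mm behind the grasp point. The pads swing forward as they close: fully open they stand 13 mm farther back than shut.
Start: joints at [67.036, 4.979, 10.078, 95.1, 0, 90], TCP at [0.215, 0.506, 0.256] pointing down, gripper open.
Joint ranges: [-179.16, 179.16], [-48.56, 103.87], [-65.8, 70.77], [-126.05, 130.52], [-82.76, 87.17], [-180, 180]. Speed limits (degrees/s): [127.2, 127.2, 147.25, 180, 180, 180].

## Interface

Orientations are given as [roll, pitch, yaw] about the fixed x, y, z axes, in that order (R = Rz(yaw) Ry(pitch) Rx(roll)).
In Python, from workcell import bot, cams, status, job_done gives the robot as it stands (bot), with the cameras (cams), the readings (status) and the job as plain functions.
- The arm moves only by the shell command python3 drive.py 'ROWS' [FORCE]. ROWS is rows parted by semicolons, their numbers by spaces, 1 to 5 of them, each of 5 numbers: dx, dy, dz in m, then a turn about the tool's z in degrees, then the finger opening in m; each row is the pose to reach, as a shift and turn from the pose commanded when the command began, along the tool's axes at that moment; what a row does not reach only later rows make up. A row lasts 1/12 s, in which the tool goes at most 0.0417 m and 7.16 degrees, less where a joint would pass 70% of its speed; a pose out of reach is approached as far as the arm can. The fingers move at their own pace and stop on an object; FORCE is the grip in N (left out, the last holds). Time passes only in rows, so rows that do not move let the fingers close. It prints the time, the measured TCP pose, the force, the opening and the grip force at its end.
- status.get_obs(): the state, without advancing time (a new reading comes with each control period).
- cams.camera(name): name is "side" or "top" or "wrist"; returns the picture (400x640x3 uint8, blue, green, red); there is no depth.
- cams.camera_info(name): a dict with "mtx" (3x3 intrinsics, pixels), "k1" (the pictures are not rectified: a ray, as slopes to the right and down, at radius r is drawn at 1 + k1 r^2 times it, then the intrinsics apply), "extrinsics" (4x4, takes a point from camera to world coordinates). Camera axes: x right, y down, z forward; pixel columns grow to the right and rows downward; lengths in m; the calibration is good to about 2 mm. A picture is of the moment at which its call begins: read the wrist's pose just before it. camera_info takes no time and is no camera call; for the wrist camera it gives the pose at the moment of the call.
- job_done(): hands the job in; it is judged then, once.
The state is a dict: "time": time; "q": joint angles; "qd": joint speeds; "joint_efforts": joint torques, N m; "ee_pos": TCP position; "tcp_rot": TCP orientation; "wrist_force": force on the tool from outside, world axes, zero at the start; "torque": the same for the moment, N m; "opening": finger opening in m; "grasp_force": force on a finger pad.
Only numpy, scipy, OpenCV 4.12 (cv2) and the standard library are available. Lean on these libraries where they do the work, as an engineer would, in place of code of your own. Each camera call takes 0.05 s, during which the arm holds its last target. There are 200 camera calls.

## Task

Turn the top leaf of the paint-sample book: with the fingertips, push the blue-tabbed leaf up by its tab and over the spine, then press it down until it lies fully flat on the far side of the cradle, and take the hand away. Only push it, never pinch it between the fingers; leave the orange-tabbed leaf lying flat on the near side, and do not shift the tools and small things around the book.

Things in the scene. Friction and masses are not known exactly. Their poses are not given: they have to be found in the camera images.
- book: Paint-sample book in a V cradle, fixed to the bench: plywood foot 160x150x12 mm, two grey wings 142 mm wide rising at 20 degrees from the spine, ending 88 mm from its axis. Origin: centre of the foot's underside, on the bench. z up, y along the spine, -x the near side (to the robot), where both leaves lie at the start, +x the far side, whose wing is bare.
- spine (a point): Middle of the level spine (hinge) axis, 42 mm above the book's origin; axes as the book's. Wing tops lie 6 mm below the 20-degree planes through this axis. A leaf at joint value q points from here in the direction (-cos(q+0.349), 0, sin(q+0.349)) of the book's axes.
- blue (a joint): Hinge of the blue-tabbed (upper) leaf: 0 = flat on the near side, grows as it is turned up and over, upright 1.22, 2.443 = flat on the far wing (end stop). Starts at 0 to 0.35. Stiff (about 0.1 N m): the leaf stays at any angle where it is left, so it must be pushed all the way down.
- blue_tab (a point): Middle of the blue tab's outer edge, 115 mm from the spine axis, at y = -36 mm in the book's frame, in the underside (lower at the start) of the leaf. The tab is 50 mm wide along the spine, 6 mm thick, and stands out 25 mm from the leaf and 27 mm beyond the wing; beneath the overhang is free space to the bench.
- orange (a joint): Hinge of the orange-tabbed leaf, under the blue-tabbed one: 0 = flat on the near wing (start), 2.443 = turned right over. Same size and stiffness, warm colour chips; its tab, 50 mm wide, also reaching 115 mm, is centred at y = +36 mm in the book's frame. It is 6 mm thick, its top in the plane of the spine axis.
- blue_leaf_mid (a point): Middle of the blue-tabbed leaf's underside (lower at the start), 48 mm from the spine axis; -x points along the leaf to its free edge, z is the normal toward its starting upper face. The leaf is rigid, 6 mm thick, 0.1 kg, white with six bluish chips, 130 mm wide along the spine, and reaches 90 mm from the axis (the tab 115); its underside lies in a plane through the axis.
- bottle: Bystander, loose: clear bit bottle standing on its blue cap, 43x45x64 mm. Origin at the centre of its underside.
- carton: Bystander, loose: small yellow and black carton, 56x38x26 mm. Origin at the centre of its underside.
- blue_grips: Bystander, loose: combination pliers with blue grips, 139x64x13 mm. Origin at the centre of its underside.
- bolt: Bystander, loose: zinc hex bolt lying down, 19x47x18 mm. Origin at the centre of its underside.
- nut: Bystander, loose: brown hex nut, 19x21x10 mm. Origin at the centre of its underside.

How it is judged (in metres and radians):
At the end, for the whole second after the job is handed in: The blue-tabbed leaf lies flat on the far wing (within 0.08 rad of its stop) at rest, the orange-tabbed leaf still lies flat on the near side (within 0.06 rad), and no bystander is more than 20 mm from where it began (value of joint blue above 2.363 rad and value of joint orange below 0.06 rad and velocity of joint blue between -0.05 and 0.05 rad/s and not (distance of any of bottle, carton, blue_grips, bolt, nut from where it was at the start of the episode above 0.02 m)); the robot touches nothing.
It fails at once if The blue-tabbed leaf is pinched: the fingers press on both of its faces at once with more than 8 N each ((contact force between the fingers and blue_c0 above 8 N or contact force between the fingers and blue_c1 above 8 N) and (contact force between the fingers and blue_c2 above 8 N or contact force between the fingers and blue_c3 above 8 N)).
It fails at once if The orange-tabbed leaf is turned up by more than 0.2 rad (value of joint orange above 0.2 rad).
It fails at once if A tool or small thing beside the book is shifted or lifted by more than 20 mm (distance of any of bottle, carton, blue_grips, bolt, nut from where it was at the start of the episode above 0.02 m).
It also fails if it takes over 40 s, if anything falls off the work surface, if the arm or the gripper's body presses on something with over 40 N, if the wrist force passes 120 N, or if a joint passes its speed limit or range.

## Working session

There is one attempt and no reset: what is moved stays moved. The work goes in short steps, Python scripts to look and compute and a shell command to move; the robot and the scene stay as the last step left them, time stands still between calls to the robot, and variables do not carry over. Pictures are saved under pics/ and viewed, at most 10 in all, crops included, and the job is handed in when it is done.

```bash
ls; mkdir -p pics; python3 - <<'E'
from workcell import bot, cams, status, job_done
import cv2,numpy as np
np.set_printoptions(precision=4,suppress=True)
for n in("side","top"):
    im=cams.camera(n); cv2.imwrite(f"pics/{n}0.png",im); i=cams.camera_info(n); print(n,i["mtx"],i["k1"],i["extrinsics"])
o=status.get_obs(); print({k:o[k] for k in("time","q","ee_pos","tcp_rot","opening")})
E
```

```text
drive.py
pics
workcell.py
side [[471.324    0.     312.8196]
 [  0.     471.324  196.1299]
 [  0.       0.       1.    ]] -0.027699516707052323 [[-0.9972  0.0525 -0.0531  0.6162]
 [ 0.073   0.5366 -0.8407  0.522 ]
 [-0.0157 -0.8422 -0.5389  0.5898]
 [ 0.      0.      0.      1.    ]]
top [[384.1237   0.     318.8837]
 [  0.     384.1237 197.4619]
 [  0.       0.       1.    ]] -0.06813296479554028 [[ 0.0272 -0.9801  0.1964  0.4116]
 [-0.9995 -0.03   -0.0116 -0.2719]
 [ 0.0173 -0.196  -0.9805  0.9293]
 [ 0.      0.      0.      1.    ]]
{'time': 0.1, 'q': array([67.0359,  5.0067, 10.0395, 95.1008,  0.0002, 89.9991]), 'ee_pos': array([0.2145, 0.5062, 0.2557]), 'tcp_rot': array([-179.932 ,   -0.0002,  157.0368]), 'opening': 0.0854919723646294}
```

View pics/side0.png

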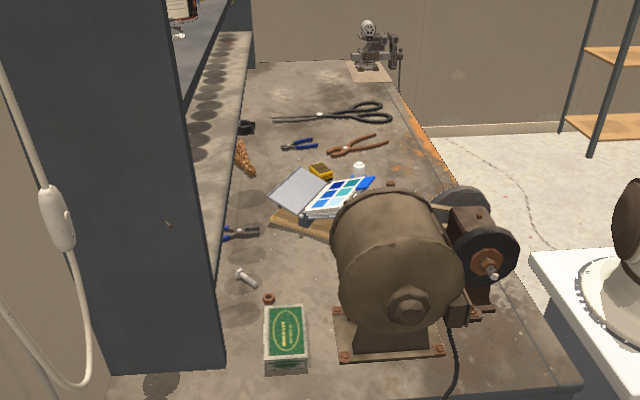

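View pics/top0.png

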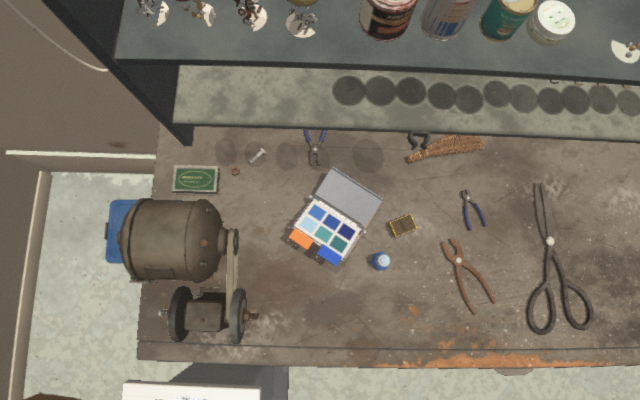

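The side view shows the book at about (330,195), half hidden by the bench grinder. The top view shows the book at about (335,218), with the blue tab near (330,255), the orange tab near (301,240), the carton at (402,225) and the bottle at (381,261). I'll enlarge both views.

```bash
cat > h.py <<'E'
import numpy as np,cv2
from workcell import bot, cams, status, job_done
np.set_printoptions(precision=4,suppress=True)
def ray(n,uv):
    i=cams.camera_info(n);K=i["mtx"];d=np.array([(uv[0]-K[0,2])/K[0,0],(uv[1]-K[1,2])/K[1,1]]);p=d.copy()
    for _ in range(10): p=d/(1+i["k1"]*(p@p))
    E=i["extrinsics"];return E[:3,3],E[:3,:3]@np.r_[p,1]
def onz(n,uv,z):
    c,d=ray(n,uv);return c+d*(z-c[2])/d[2]
def tri(a,b):
    (c1,d1),(c2,d2)=ray("top",a),ray("side",b)
    s=np.linalg.lstsq(np.c_[d1,-d2],c2-c1,rcond=None)[0];p,q=c1+s[0]*d1,c2+s[1]*d2
    return (p+q)/2,np.linalg.norm(p-q)
def proj(n,P):
    i=cams.camera_info(n);E=i["extrinsics"];K=i["mtx"];p=E[:3,:3].T@(np.asarray(P)-E[:3,3]);s=p[:2]/p[2];s=s*(1+i["k1"]*(s@s));return s*K[0,0]+K[:2,2]
E
python3 - <<'E'
import cv2
t=cv2.imread("pics/top0.png")[155:285,275:435];cv2.imwrite("pics/t1.png",cv2.resize(t,(800,650-50),interpolation=cv2.INTER_CUBIC) if 0 else cv2.resize(t[:120],None,fx=5,fy=5,interpolation=cv2.INTER_CUBIC))
s=cv2.imread("pics/side0.png")[150:250,240:400];cv2.imwrite("pics/s1.png",cv2.resize(s,None,fx=5,fy=5,interpolation=cv2.INTER_CUBIC))
E
```

```text
(no output)
```

View pics/t1.png

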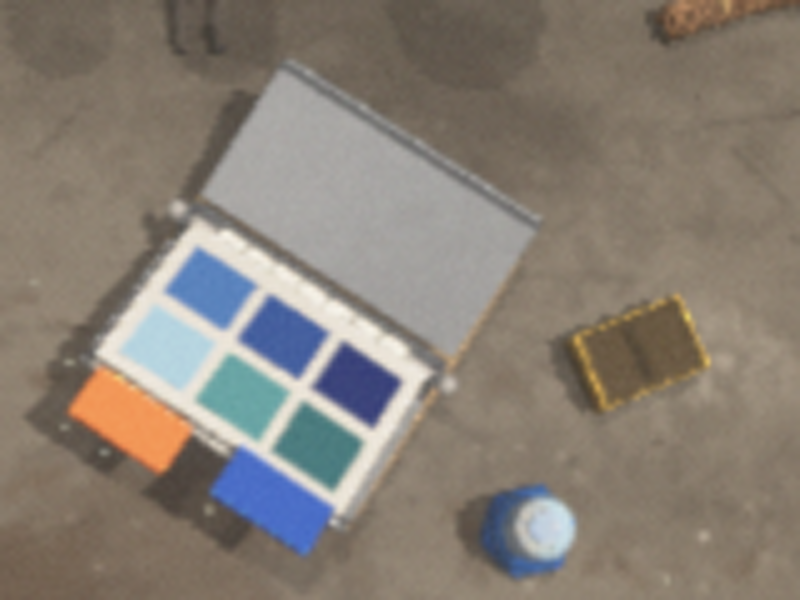

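View pics/s1.png

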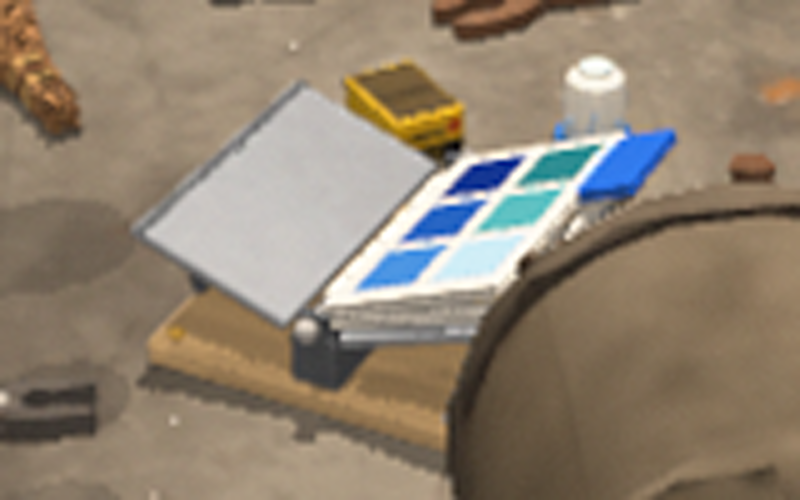

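```bash
python3 - <<'E'
from h import *
T=lambda x,y:(275+x/5-.4,155+y/5-.4); S=lambda x,y:(240+x/5-.4,150+y/5-.4)
a=onz("top",T(178,208),.042);b=onz("top",T(448,384),.042);m=(a+b)/2
yv=(a-b)/np.linalg.norm(a-b);ya=np.degrees(np.arctan2(-yv[0],yv[1]));print(a,b,np.linalg.norm(a-b),"spine",m,"yaw",ya)
print("knob tri",tri(T(178,208),S(306,330)))
print("farwing",tri(T(288,66),S(135,232)),tri(T(540,222),S(302,85)))
c,s=np.cos(np.radians(ya)),np.sin(np.radians(ya));R=np.array([[c,-s,0],[s,c,0],[0,0,1]])
for n,t,sd in(("tab out -y",(306,552),(672,132)),("tab out +y",(212,490),(622,197)),("tab in -y",(333,508),(640,132)),("tab in +y",(240,450),(582,192))):
    p,e=tri(T(*t),S(*sd));l=R.T@(p-m);print(n,p,e,"book",l,"ang",np.degrees(np.arctan2(l[2],-l[0])),np.hypot(l[0],l[2]))
for n,t,z in(("bottle top",(545,528),.064),("carton",(640,352),.026)): p=onz("top",T(*t),z);print(n,p,R.T@(p-m))
for q in(0,.1,.2,.3):
  th=q+.349
  for y in(-.061,-.011):
    for off in (0,.006):
      P=m+R@np.array([-.115*np.cos(th)+off*np.sin(th),y,.115*np.sin(th)+off*np.cos(th)]);u=proj("top",P);v=proj("side",P);print(q,y,off,(u-[274.6,154.6])*5,(v-[239.6,149.6])*5)
print("near orange corner etc tab outer: ")
for n in((240,205),(245,230),(230,235),(250,335)): print(n,onz("top",n,.1),onz("top",n,.2))
E
```

```text
[ 0.5918 -0.2619  0.042 ] [ 0.5122 -0.3899  0.042 ] 0.15069361895266287 spine [ 0.552  -0.3259  0.042 ] yaw -31.867056951371623
knob tri (array([ 0.5918, -0.2619,  0.042 ]), np.float64(9.724459829238282e-05))
farwing (array([ 0.6588, -0.3117,  0.0612]), np.float64(0.002870777929453404)) (array([ 0.5853, -0.4293,  0.0628]), np.float64(0.0016346011726539125))
tab out -y [ 0.4328 -0.3226  0.0904] 0.0012731507327601668 book [-0.103  -0.0601  0.0484] ang 25.177009115519027 0.11378529489202428
tab out +y [ 0.4596 -0.2816  0.0851] 0.003280126641022466 book [-0.1019 -0.0111  0.0431] ang 22.908837761879624 0.11064603120229088
tab in -y [ 0.4483 -0.3333  0.0856] 0.0067092862438679676 book [-0.0841 -0.061   0.0436] ang 27.41022656303424 0.09476206757817038
tab in +y [ 0.4758 -0.293   0.0816] 0.0002532728722608171 book [-0.082  -0.0123  0.0396] ang 25.79568417947818 0.0911090383690037
bottle top [ 0.4461 -0.431   0.064 ] [-0.0344 -0.1451  0.022 ]
carton [ 0.5318 -0.4838  0.026 ] [ 0.0662 -0.1448 -0.016 ]
0 -0.061 0 [300.5087 562.0794] [684.4617 152.5031]
0 -0.061 0.006 [303.8391 557.8438] [680.6
[... 366 characters left out ...]
.4435] [664.91   104.5791]
0.2 -0.061 0.006 [320.8509 534.8666] [658.5392  92.271 ]
0.2 -0.011 0 [218.1465 476.4585] [618.9504 159.5988]
0.2 -0.011 0.006 [222.3859 469.5531] [612.2563 146.8936]
0.3 -0.061 0 [325.8677 527.8398] [651.5702  81.3744]
0.3 -0.061 0.006 [331.3582 520.1546] [644.0148  69.4617]
0.3 -0.011 0 [226.9222 462.2581] [604.963  135.6263]
0.3 -0.011 0.006 [231.8822 454.2769] [597.0541 123.308 ]
near orange corner etc tab outer: 
(240, 205) [ 0.5556 -0.1094  0.1   ] [ 0.5382 -0.129   0.2   ]
(245, 230) [ 0.501  -0.1239  0.1   ] [ 0.4902 -0.1417  0.2   ]
(230, 235) [ 0.4892 -0.0921  0.1   ] [ 0.4798 -0.1137  0.2   ]
(250, 335) [ 0.2831 -0.1471  0.1   ] [ 0.2986 -0.1621  0.2   ]
```

```bash
python3 - <<'E'
from h import *
print("upright foot",tri((190,143),(225,368)))
print("board edge z0,.1,.2",[onz("top",(370,133),z) for z in(0,.1,.2)],"side",[onz("side",(240,100),z) for z in (0,.1,.2)])
print("side board foot near book",[onz("side",(222,235),z) for z in (0,.1,.2)])
print("upper shelf edge",[onz("top",(370,65),z) for z in(.2,.4,.5)])
print("motor top",[proj("side",(.42,-.03,z)) for z in(.1,.2,.3)],[onz("side",(400,190),z) for z in(.15,.2,.25,.3)],[onz("top",(215,200),z) for z in(.15,.2,.25,.3)])
m=np.array([.552,-.3259,.042]);c,s=np.cos(np.radians(-31.9)),np.sin(np.radians(-31.9));R=np.array([[c,-s,0],[s,c,0],[0,0,1]])
t=np.array([m+R@[-.15,-.034,0]])[0];o=status.get_obs();d=t-o["ee_pos"];y=np.radians(o["tcp_rot"][2])
print(t,"tool dx,dy",d[0]*np.cos(y)+d[1]*np.sin(y),d[0]*np.sin(y)-d[1]*np.cos(y))
E
```

```text
upright foot (array([ 0.7287,  0.053 , -0.0106]), np.float64(0.007765372599397126))
board edge z0,.1,.2 [array([ 0.7705, -0.4096,  0.    ]), array([ 0.7319, -0.3948,  0.1   ]), array([ 0.6933, -0.38  ,  0.2   ])] side [array([ 0.7628, -1.0345,  0.    ]), array([ 0.7379, -0.7706,  0.1   ]), array([ 0.7131, -0.5067,  0.2   ])]
side board foot near book [array([ 0.7561, -0.2676,  0.    ]), array([ 0.7324, -0.1337,  0.1   ]), array([0.7087, 0.0002, 0.2   ])]
upper shelf edge [array([ 0.8455, -0.3805,  0.2   ]), array([ 0.7265, -0.3507,  0.4   ]), array([ 0.667 , -0.3359,  0.5   ])]
motor top [array([416.6831, 263.6902]), array([423.8229, 211.1312]), array([432.0823, 149.5837])] [array([ 0.4187, -0.1691,  0.15  ]), array([ 0.4412, -0.0906,  0.2   ]), array([ 0.4636, -0.012 ,  0.25  ]), array([0.4861, 0.0666, 0.3   ])] [array([ 0.5558, -0.0667,  0.15  ]), array([ 0.5465, -0.0798,  0.2   ]), array([ 0.5373, -0.093 ,  0.25  ]), array([ 0.528 , -0.1062,  0.3   ])]
[ 0.4067 -0.2755  0.042 ] tool dx,dy -0.48193504418113214 -0.6448189974660937
```

```bash
python3 drive.py '0 0 -0.034 0 0; 0 0 -0.068 0 0; 0 0 -0.102 0 0; 0 0 -0.136 0 0; 0 0 -0.17 0 0'; python3 drive.py '-0.024 -0.032 0 0 0; -0.048 -0.064 0 0 0; -0.072 -0.096 0 0 0; -0.096 -0.128 0 0 0; -0.12 -0.16 0 0 0'
```

```text
time: 0.52
ee_pos: [0.2144, 0.5059, 0.4276]
tcp_rot: [-180.0, -0.0, 157.0]
wrist_force: [1.4, 1.9, 0.5]
opening: 0.0258
grasp_force: 0.0
time: 0.93
ee_pos: [0.2627, 0.3107, 0.4258]
tcp_rot: [-180.0, -0.0, 157.1]
wrist_force: [0.5, 0.1, 0.1]
opening: -0.0
grasp_force: 0.0
```

```bash
R='-0.024 -0.032 0 0 0'; python3 drive.py '-0.024 -0.032 0 0 0; -0.048 -0.064 0 0 0; -0.072 -0.096 0 0 0; -0.096 -0.128 0 0 0; -0.12 -0.16 0 0 0'; python3 drive.py '-0.024 -0.032 0 0 0; -0.048 -0.064 0 0 0; -0.072 -0.096 0 0 0; -0.096 -0.128 0 0 0; -0.12 -0.16 0 0 0';  python3 drive.py '-0.024 -0.032 0 0 0; -0.048 -0.064 0 0 0; -0.072 -0.096 0 3 0; -0.096 -0.128 0 6 0; -0.12 -0.16 0 9 0'; python3 drive.py '0 0 0 0 0;0 0 0 0 0'; python3 -c "
from h import *
o=status.get_obs();print(o['ee_pos'],o['tcp_rot'],o['q']);d=np.array([.4067,-.2755])-o['ee_pos'][:2];y=np.radians(o['tcp_rot'][2]);print(d[0]*np.cos(y)+d[1]*np.sin(y),d[0]*np.sin(y)-d[1]*np.cos(y))"
```

```text
time: 1.35
ee_pos: [0.3104, 0.1163, 0.4262]
tcp_rot: [180.0, 0.0, 157.1]
wrist_force: [1.4, 0.8, -0.1]
opening: 0.0002
grasp_force: 0.0
time: 1.77
ee_pos: [0.3585, -0.0781, 0.4263]
tcp_rot: [180.0, 0.0, 157.0]
wrist_force: [1.2, 1.4, 0.5]
opening: 0.0003
grasp_force: 0.0
time: 2.18
ee_pos: [0.4067, -0.2724, 0.426]
tcp_rot: [180.0, -0.0, 147.9]
wrist_force: [0.9, 1.3, 0.8]
opening: -0.0
grasp_force: 0.0
time: 2.35
ee_pos: [0.4072, -0.2721, 0.4244]
tcp_rot: [180.0, -0.2, 147.9]
wrist_force: [-0.9, 1.3, -0.2]
opening: -0.0002
grasp_force: 0.0
[ 0.4072 -0.2721  0.4244] [179.9929  -0.2149 147.8696] [-33.7497   4.8068  29.5621 114.9704   0.0011  -1.6193]
-0.0014364379176232218 -0.00316892115464398
```

```bash
python3 drive.py '0 -0.003 0.04 0 0; 0 -0.003 0.08 0 0; 0 -0.003 0.12 0 0; 0 -0.003 0.16 0 0; 0 -0.003 0.2 0 0'; python3 drive.py '0 0 0.04 0 0; 0 0 0.075 0 0; 0 0 0.105 0 0; 0 0 0.125 0 0; 0 0 0.13 0 0';python3 drive.py '-0.005 0 0 0 0; -0.01 0 0 0 0; -0.015 0 0 0 0; -0.02 0 0 0 0; -0.022 0 0 0 0'; python3 - <<'E'
from h import *
im=cams.camera("top");im2=cams.camera("side")
a=cv2.resize(im[155:275,275:435],None,fx=4,fy=4);b=cv2.resize(im2[130:250,240:400],None,fx=4,fy=4)
cv2.imwrite("pics/a.png",cv2.resize(np.hstack([a,b]),(800,300)))
E
```

```text
time: 2.77
ee_pos: [0.4049, -0.2714, 0.225]
tcp_rot: [180.0, 0.1, 148.1]
wrist_force: [-0.0, 0.9, 0.9]
opening: -0.0001
grasp_force: 0.0
time: 3.18
ee_pos: [0.4037, -0.2706, 0.0931]
tcp_rot: [180.0, -0.3, 148.1]
wrist_force: [0.2, 0.4, -0.1]
opening: -0.0001
grasp_force: 0.0
time: 3.6
ee_pos: [0.4252, -0.2851, 0.0975]
tcp_rot: [-180.0, 0.1, 148.0]
wrist_force: [-0.1, -0.6, -0.5]
opening: -0.0001
grasp_force: 0.0
```

View pics/a.png

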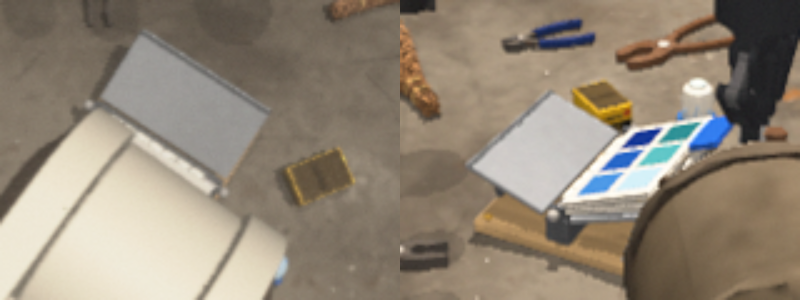

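```bash
python3 drive.py '-0.005 0 0 0 0; -0.009 0 0 0 0; -0.012 0 0 0 0; -0.013 0 -0.003 0 0'; python3 drive.py '-0.002 0 -0.004 0 0; -0.004 0 -0.008 0 0; -0.006 0 -0.012 0 0'; python3 - <<'E'
from h import *
print(status.get_obs()["wrist_force"])
im2=cams.camera("side")
cv2.imwrite("pics/b.png",cv2.resize(im2[110:230,260:420],None,fx=4,fy=4))
E
```

```text
time: 4.03
ee_pos: [0.4351, -0.2913, 0.0988]
tcp_rot: [180.0, -0.0, 148.0]
wrist_force: [-0.3, 0.3, -0.1]
opening: -0.0001
grasp_force: 0.0
time: 4.28
ee_pos: [0.44, -0.2944, 0.1117]
tcp_rot: [-180.0, -0.0, 148.0]
wrist_force: [-1.2, 1.3, -0.7]
opening: -0.0002
grasp_force: 0.5
[-1.2191  1.2712 -0.718 ]
```

View pics/b.png

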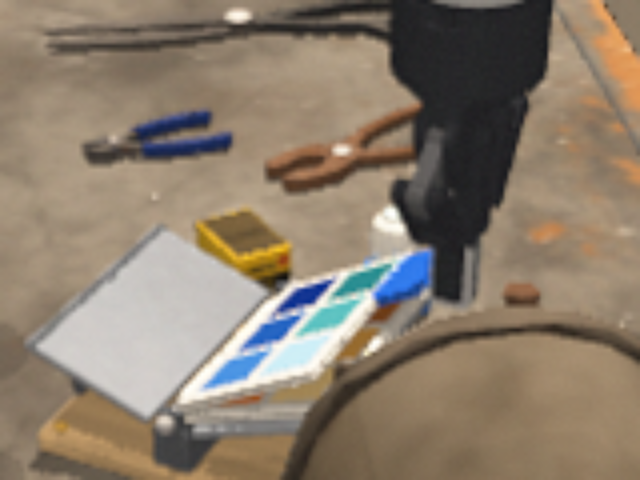

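The side view shows the blue leaf lifting, with its tab at about (410,275) against the finger. The orange leaf is still flat underneath, so I'll continue along the arc.

```bash
python3 drive.py '-0.006 0 -0.008 0 0; -0.012 0 -0.017 0 0; -0.019 0 -0.024 0 0; -0.026 0 -0.03 0 0; -0.034 0 -0.037 0 0'; python3 drive.py '-0.008 0 -0.005 0 0; -0.017 0 -0.009 0 0; -0.026 0 -0.013 0 0; -0.035 0 -0.016 0 0'; python3 - <<'E'
from h import *
o=status.get_obs();d=o["ee_pos"]-[.552,-.3259,.042];print("book",.849*d[0]-.528*d[1],.528*d[0]+.849*d[1],"tip z rel",d[2]-.025)
im2=cams.camera("side")
cv2.imwrite("pics/c.png",cv2.resize(im2[90:230,240:420],None,fx=4,fy=4))
E
```

```text
time: 4.75
ee_pos: [0.4688, -0.3123, 0.1491]
tcp_rot: [180.0, -0.0, 148.0]
wrist_force: [-1.8, 1.0, 0.3]
opening: -0.0003
grasp_force: 0.7
time: 5.08
ee_pos: [0.499, -0.3312, 0.1651]
tcp_rot: [180.0, 0.0, 148.0]
wrist_force: [-0.9, 0.8, -0.3]
opening: 0.0003
grasp_force: 0.6
book -0.042193542042977775 -0.03245570155589224 tip z rel 0.0981183694886531
```

View pics/c.png

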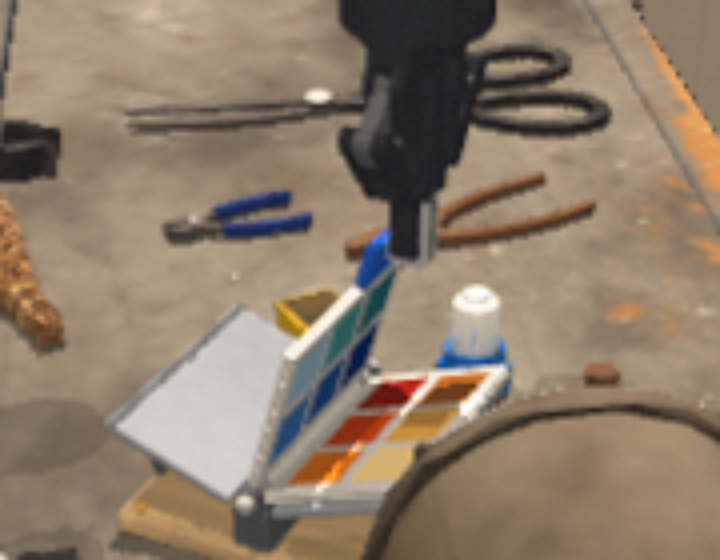

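The leaf is at about 74° and the orange leaf is still flat on the near side. Next I'll push it over the top and down.

```bash
python3 drive.py '-0.012 0 0 0 0; -0.023 0 0 0 0; -0.034 0 0 0 0; -0.045 0 0.001 0 0; -0.056 0 0.003 0 0'; python3 drive.py '-0.008 0 0.003 0 0; -0.016 0 0.006 0 0; -0.024 0 0.01 0 0; -0.034 0 0.018 0 0; -0.043 0 0.027 0 0'; python3 drive.py '-0.003 0 0.006 0 0; -0.006 0 0.013 0 0; -0.008 0 0.02 0 0; -0.01 0 0.026 0 0'; python3 - <<'E'
from h import *
o=status.get_obs();d=o["ee_pos"]-[.552,-.3259,.042];print("book",.849*d[0]-.528*d[1],.528*d[0]+.849*d[1],"tip z rel",d[2]-.025)
im2=cams.camera("side")
cv2.imwrite("pics/d.png",cv2.resize(im2[90:230,220:400],None,fx=4,fy=4))
E
```

```text
time: 5.55
ee_pos: [0.5464, -0.3607, 0.1616]
tcp_rot: [180.0, 0.0, 148.0]
wrist_force: [-0.4, 1.2, -0.8]
opening: -0.0002
grasp_force: 0.6
time: 5.97
ee_pos: [0.5833, -0.3838, 0.1343]
tcp_rot: [-180.0, 0.1, 148.0]
wrist_force: [0.8, -0.9, 1.2]
opening: -0.0003
grasp_force: 0.5
time: 6.3
ee_pos: [0.591, -0.3886, 0.1075]
tcp_rot: [-180.0, -0.0, 148.0]
wrist_force: [0.2, -0.7, 1.8]
opening: 0.0001
grasp_force: 0.5
book 0.06619718824246631 -0.03264924244090875 tip z rel 0.04045235697185653
```

View pics/d.png

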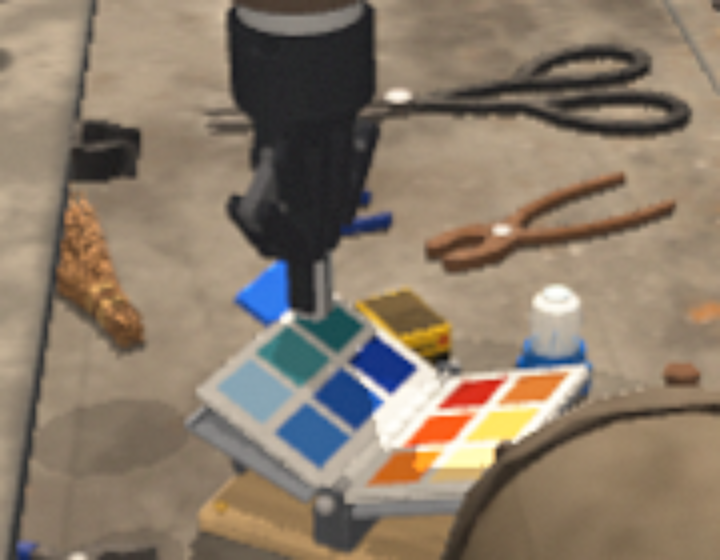

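The leaf is nearly down on the far side, with only a small gap left to the wing. I'll press straight down and watch the force.

```bash
python3 drive.py '0 0 0.005 0 0; 0 0 0.009 0 0; 0 0 0.012 0 0; 0 0 0.014 0 0'; python3 drive.py '0 0 0.001 0 0; 0 0 0.002 0 0; 0 0 0.002 0 0'; python3 drive.py '0 0 0.001 0 0; 0 0 0.002 0 0; 0 0 0.002 0 0'
```

```text
time: 6.68
ee_pos: [0.5909, -0.3886, 0.0941]
tcp_rot: [-180.0, 0.0, 148.0]
wrist_force: [-0.1, -0.3, 2.4]
opening: -0.0001
grasp_force: 1.2
time: 6.93
ee_pos: [0.5911, -0.3887, 0.0938]
tcp_rot: [-180.0, 0.1, 148.0]
wrist_force: [-2.7, 1.7, 8.0]
opening: 0.0002
grasp_force: 3.9
time: 7.18
ee_pos: [0.5912, -0.3887, 0.0935]
tcp_rot: [-180.0, 0.2, 148.0]
wrist_force: [-5.8, 3.3, 14.9]
opening: 0.0002
grasp_force: 8.5
```

The force climbs to 15 N with no further motion, so the leaf is on its stop. I'll retreat and check.

```bash
python3 drive.py '0 0 -0.006 0 0; 0 0 -0.03 0 0; 0 0 -0.06 0 0; 0.02 0 -0.1 0 0; 0.04 0 -0.135 0 0'; python3 drive.py '0.03 0 -0.02 0 0; 0.06 0 -0.04 0 0; 0.1 0 -0.05 0 0; 0.13 0 -0.05 0 0; 0.13 0 -0.05 0 0'; python3 drive.py '0 0 0 0 0; 0 0 0 0 0';python3 - <<'E'
from h import *
im2=cams.camera("side");im=cams.camera("top")
cv2.imwrite("pics/e.png",np.hstack([cv2.resize(im2[110:260,220:400],(400,333)),cv2.resize(im[140:290,260:440],(400,333))]))
E
```

```text
time: 7.6
ee_pos: [0.5574, -0.3676, 0.224]
tcp_rot: [180.0, -0.1, 148.0]
wrist_force: [0.3, -0.1, 0.8]
opening: 0.0
grasp_force: 0.0
time: 8.02
ee_pos: [0.4439, -0.2968, 0.2761]
tcp_rot: [-180.0, 0.1, 148.0]
wrist_force: [-0.3, -0.1, -0.4]
opening: -0.0001
grasp_force: 0.0
time: 8.18
ee_pos: [0.4478, -0.2992, 0.2741]
tcp_rot: [-180.0, 0.1, 148.0]
wrist_force: [0.5, 0.2, 0.0]
opening: -0.0001
grasp_force: 0.0
```

View pics/e.png

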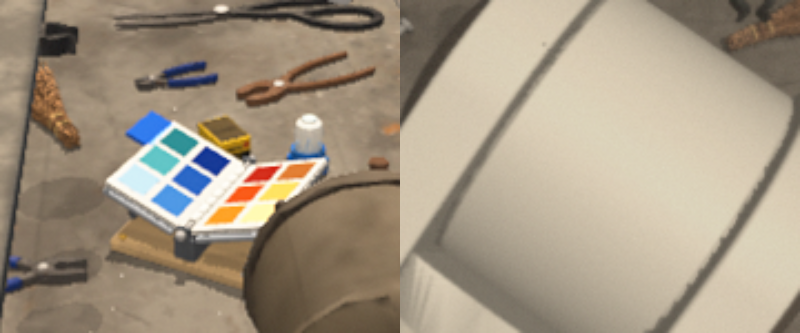

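The side view shows the blue leaf flat on the far wing (tab at about 150,127) and the orange leaf flat on the near side. Nothing around the book appears to have moved and the hand is clear.

```bash
python3 -c "
from workcell import bot, cams, status, job_done
print(job_done())"
```

```text
the job is handed in; nothing more can be done
None
```

I pushed the blue-tabbed leaf over the spine and pressed it flat on the far wing, left the orange-tabbed leaf flat on the near side, saw no movement of the things around the book in the last side view, and handed the job in (no verdict was returned).

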